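Set out the next painter's jar tower and glue bottle

ROBOT

A 6-joint arm with a two-finger parallel gripper is mounted at the origin on the work surface. World frame = base frame: x ahead of the robot, y to its left, z up, the work surface at z = 0. Lengths are in m, angles in rad, forces in N, time in s.
With the tool pointing down it reaches from about 0.25 to 0.725 m from the base axis. Payload 4 kg.
Tool frame: the origin (TCP) lies between the finger pads; the fingertips stand 17 mm ahead of it and the grasp point (between the pads) lies 2 mm behind it; z points along the fingers, y is the direction in which the jaws open and shut (so a half turn about z gives the same grasp; the last joint's range is limited). The gripper opens to 85 mm and grips with 20 to 120 N. Pads are 22 mm wide; open, the fingers measure 114 mm over their backs; the gripper's body (76 mm by 85 mm) begins 54 mm behind the grasp point. The pads swing forward as they close: fully open they stand 13 mm farther back than shut.
Start: joints at [1.118, 0.241, 0.005, 1.335, 0, 1.571], TCP at [0.219, 0.45, 0.248] pointing down, gripper open.
Joint ranges: [-2.72, 2.72], [-1.05, 1.87], [-1.09, 1.28], [-1.99, 2.15], [-1.42, 1.44], [-3.14, 3.14]. Speed limits (rad/s): [2.79, 2.79, 3.14, 3.14, 3.14, 3.14].

INTERFACE

Orientations are given as a unit quaternion [x, y, z, w].
In Python, from workcell import readout, viewer, order gives the robot as it stands. The module is installed in compiled form; this text tells all that it offers.
- The arm moves only by the shell command python3 -m crank 'ROWS'. ROWS is text: rows parted by semicolons, each of 7 numbers parted by spaces: the shift along the tool's x, y, z in m, then the turn, a rotation vector about the tool's x, y, z in rad, then the gripper's target within -1 to 1 (shut at 1, half-way at 0, fully open at -1). A call has 1 to 20 rows; each row shifts and turns the pose as measured when the row begins, along the tool's axes as they then stand; what a row does not reach is not made up. A row lasts 1/12 s, in which the tool goes at most 41.7 mm and 7.16 degrees, less where a joint would pass 70% of its speed; a pose out of reach is approached as far as the arm can. A call with a gripper value outside its range is refused whole. The fingers move at their own pace and stop on an object; the grip force is fixed at half the most. Time passes only in rows, so rows that do not move let the fingers close. It gives the time, the measured TCP pose, the force and the opening at its end, in the units of the state.
- readout.get_obs(): the state, without advancing time (a new reading comes with each control period).
- viewer.camera(name): name is "side" or "top" or "wrist"; returns the picture (384x512x3 uint8, red, green, blue); there is no depth.
- viewer.calibration(name): a dict with "fx", "fy", "cx", "cy" (pixels), "D" ([k1, k2, p1, p2, k3] as OpenCV has them; the pictures are not rectified), "eye" and "rotation" of the camera in the world. Camera axes: x right, y down, z forward; pixel columns grow to the right and rows downward; lengths in m; the calibration is good to about 2 mm. A picture is of the moment at which its call begins: read the wrist's pose just before it. calibration takes no time and is no camera call; for the wrist camera it gives the pose at the moment of the call.
- order.job_done(): hands the job in, once; it reports no verdict.
The state is a dict: "clock": time; "joint_pos": joint angles; "joint_vel": joint speeds; "tau": joint torques, N m; "eef_pos": TCP position; "tool_rot": TCP orientation; "ft_force": force on the tool from outside, world axes, zero at the start; "ft_torque": the same for the moment, N m; "grip_width": finger opening in m.
Only numpy, scipy, OpenCV 4.12 (cv2) and the standard library are available. Lean on these libraries where they do the work, as an engineer would, in place of code of your own. Each camera call takes 0.05 s, during which the arm holds its last target. There are 200 camera calls.

TASK

Set out the next painter's place: on the black round base build a tower of paint jars, the blue one first, then the yellow, then the red on top, each foot fully seated in the recess below it. Last, draw the glue bottle straight up out of its wooden block and stand it upright in the white cup. Set everything down gently without dropping it, and leave the green jar where it is.

Things in the scene. Friction and masses are not known exactly. Their poses are not given: they have to be found in the camera images.
- blue_jar_center (a point): blue closed stacking jar, 56 mm across, 46 tall, 90 g; straight side; white foot below (42 across, 5 high, bevelled), white rim on top (48 inside, 4 deep). A foot drops into the recess below it with 3 mm play, so each jar added raises the tower 42 mm. Point: on the axis, 23 mm above the underside; z up
- yellow_jar_center (a point): yellow closed stacking jar, 56 mm across, 46 tall, 90 g; straight side; white foot below (42 across, 5 high, bevelled), white rim on top (48 inside, 4 deep). A foot drops into the recess below it with 3 mm play, so each jar added raises the tower 42 mm. Point: on the axis, 23 mm above the underside; z up
- red_jar_center (a point): red closed stacking jar, 56 mm across, 46 tall, 90 g; straight side; white foot below (42 across, 5 high, bevelled), white rim on top (48 inside, 4 deep). A foot drops into the recess below it with 3 mm play, so each jar added raises the tower 42 mm. Point: on the axis, 23 mm above the underside; z up
- green_jar_center (a point): green closed stacking jar (not wanted: it stays where it is), 56 mm across, 46 tall, 90 g; straight side; white foot below (42 across, 5 high, bevelled), white rim on top (48 inside, 4 deep). A foot drops into the recess below it with 3 mm play, so each jar added raises the tower 42 mm. Point: on the axis, 23 mm above the underside; z up
- bottle_center (a point): white dropper glue bottle, 60 g: body 32 mm across to 70 mm height, shoulder to 78, orange cap 22 across from 78 to 112, thin nozzle to 120. It starts in the wooden block, underside 8 mm above the table, only shoulder, cap and nozzle standing out: grip the cap, lift at least 65 mm to clear. Point: on the axis, 60 mm above the underside; z up
- well_block: the wooden block, 70 x 70 x 70 mm, fixed to the table, with one round upright well in the middle of its top (35 mm wide, 62 mm deep) that holds the glue bottle. Origin: centre of its underside, on the table; z up
- tower_base: the black round base for the jar tower, fixed to the table: 72 mm in diameter and 12 mm high, with a round recess in its top (48 mm wide, 4 mm deep, grey floor 8 mm above the table) that takes a jar's foot. Origin: centre of its underside, on the table; z up
- rest_cup: the white open cup with a blue rim for the glue bottle, fixed to the table: 54 mm outside, 46 mm inside, 40 mm high, its cork-coloured floor 5 mm above the table. Origin: centre of its underside, on the table; z up
There are look-alikes about, which are no part of the job. Several things look just like the part that bears red_jar_center: the one meant starts farthest to the robot's left.

How it is judged:
By the outcome, as a careful person would: the job done as asked, in the order asked, and still so for the second after the job is handed in, with the robot touching nothing.
It also fails if it takes over 118 s, if anything falls off the work surface, if the arm or the gripper's body presses on something with over 40 N, if the wrist force passes 120 N, or if a joint passes its speed limit or range.

## Working session

There is one attempt and no reset: what is moved stays moved. The work goes in short steps, Python scripts to look and compute and a shell command to move; the robot and the scene stay as the last step left them, time stands still between calls to the robot, and variables do not carry over. Pictures are saved under pics/ and viewed, about 12 in all and at most 16, crops included, and the job is handed in when it is done.

```bash
mkdir -p pics
cat > h.py <<'E'
import numpy as np, cv2
from workcell import readout, viewer, order
def ray(name_or_cal,px):
    c=viewer.calibration(name_or_cal) if isinstance(name_or_cal,str) else name_or_cal
    K=np.array([[c['fx'],0,c['cx']],[0,c['fy'],c['cy']],[0,0,1.]])
    p=cv2.undistortPoints(np.array(px,float).reshape(-1,1,2),K,np.array(c['D'],float)).reshape(-1,2)
    d=np.c_[p,np.ones(len(p))]@np.array(c['rotation']).reshape(3,3).T
    return np.array(c['eye']),d
def onz(cal,px,z):
    e,d=ray(cal,px); return e+d*((z-e[2])/d[:,2])[:,None]
def snap(name,fn):
    cal=viewer.calibration(name); im=viewer.camera(name)
    cv2.imwrite('pics/'+fn,im[:,:,::-1]); return im,cal
E
python3 - <<'E'
from h import *
print(readout.get_obs())
for n in('top','side','wrist'):
    im,c=snap(n,n+'0.png'); print(n,c)
a=[cv2.imread(f'pics/{n}0.png') for n in('top','side')]
E
```

```text
{'clock': 0.0, 'joint_pos': array([1.11801808e+00, 2.41430160e-01, 3.73671162e-03, 1.33518705e+00,
       7.99467598e-06, 1.57078232e+00]), 'joint_vel': array([4.32711128e-04, 1.12258943e-03, 6.00332165e-05, 1.36573699e-03,
       3.20939273e-04, 1.26991015e-06]), 'tau': array([ 3.14372528e-04, -3.72319114e+01,  2.52406240e+01,  1.69266667e-02,
        2.14028006e-06,  1.47815648e-06]), 'eef_pos': array([0.21847441, 0.44909179, 0.24740909]), 'tool_rot': array([ 2.24453312e-01,  9.74484287e-01, -1.01459680e-03, -2.37809417e-04]), 'ft_force': array([-0.68742648, -0.02834479, -0.42871697]), 'ft_torque': array([ 0.04511067,  0.00295458, -0.01811092]), 'grip_width': 0.08537093535240481}
top {'fx': 451.7126950180231, 'fy': 451.7126950180231, 'cx': 260.2281918013222, 'cy': 195.8159568643494, 'D': array([-0.0727316,  0.       ,  0.       ,  0.       ,  0.       ]), 'eye': array([ 0.43248672, -0.00225176,  1.30102269]), 'rotation': array([ 0.71058725, -0.70208321,  0.03322342, -0.03226669])}
side {'fx': 470.6145677380755, 'fy': 470.6145677380755, 'cx': 257.86295715286974, 'cy': 195.9077110173365, 'D': array([-0.13423016,  0.        ,  0.        ,  0.        ,  0.        ]), 'eye': array([ 0.19151872, -0.56461426,  0.89096371]), 'rotation': array([ 0.90540219, -0.24954363,  0.10085553, -0.32833368])}
wrist {'fx': 302.66711593072887, 'fy': 302.66711593072887, 'cx': 254.58571941104358, 'cy': 192.37076701175695, 'D': array([-0.00994889,  0.        ,  0.        ,  0.        ,  0.        ]), 'eye': array([0.1502655 , 0.48330892, 0.37216644]), 'rotation': array([0.83807699, 0.52416851, 0.07942824, 0.12870698])}
```

View pics/top0.png

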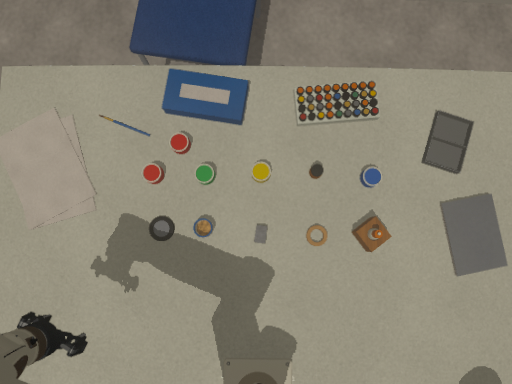

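View pics/side0.png

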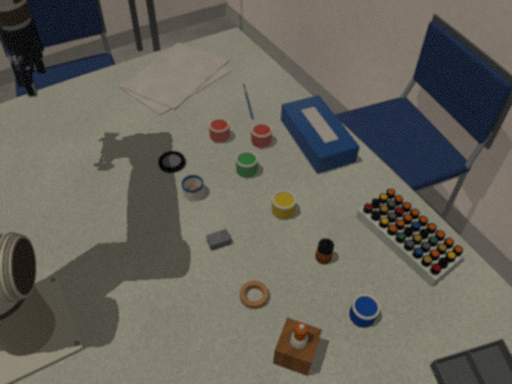

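The top view shows red jars at (152,173) and (180,142), green at (204,173), yellow at (261,171) and blue at (372,176). The black base is at (162,228), the cup at (204,227), and the block with the bottle at (372,234). Look-alikes are the second red jar (180,142), the amber bottle (316,170) and the tan ring (317,235). The red jar I want is the leftmost, at (152,173).

```bash
sed -i "s/np.array(c\['rotation'\]).reshape(3,3).T/Rotation.from_quat(c['rotation']).as_matrix().T/; 1a from scipy.spatial.transform import Rotation" h.py
python3 - <<'E'
from h import *
im=cv2.imread('pics/top0.png'); hsv=cv2.cvtColor(im,cv2.COLOR_BGR2HSV)
H,S,V=cv2.split(hsv)
m={'red':((H<8)|(H>172))&(S>150)&(V>90),'green':(H>45)&(H<80)&(S>120),'yellow':(H>20)&(H<32)&(S>150),'blue':(H>105)&(H<125)&(S>170)&(V>90),'dark':(V<60)}
for k,v in m.items():
    n,_,st,c=cv2.connectedComponentsWithStats(v.astype(np.uint8))
    for i in range(1,n):
        if 60<st[i,4]<700 and 100<c[i][1]<250: print(k,st[i],c[i].round(1),onz('top',c[i],.042)[0].round(4))
for n,p,z in(('base',(162,228.5),.012),('cup',(203.5,227),.04),('cap',(376,233.5),.12),('block',(371.5,234),.07)): print(n,onz('top',p,z)[0].round(4))
cv2.imwrite('pics/c1.png',cv2.resize(im[130:260,130:400],None,fx=2.9,fy=2.9,interpolation=cv2.INTER_CUBIC))
E
```

```text
red [171 134  16  16 192] [178.4 141.6] [0.7012 0.231  0.042 ]
red [144 165  16  16 190] [151.1 172.2] [0.6126 0.3057 0.042 ]
green [196 166  16  15 184] [203.6 173.1] [0.6117 0.1569 0.042 ]
yellow [253 164  16  15 199] [260.4 171. ] [ 0.6197 -0.0029  0.042 ]
dark [150 218  24  23 182] [161.5 231.6] [0.446  0.2709 0.042 ]
base [0.4551 0.2762 0.012 ]
cup [0.4604 0.1539 0.04  ]
cap [ 0.4467 -0.3078  0.12  ]
block [ 0.4459 -0.3083  0.07  ]
```

View pics/c1.png

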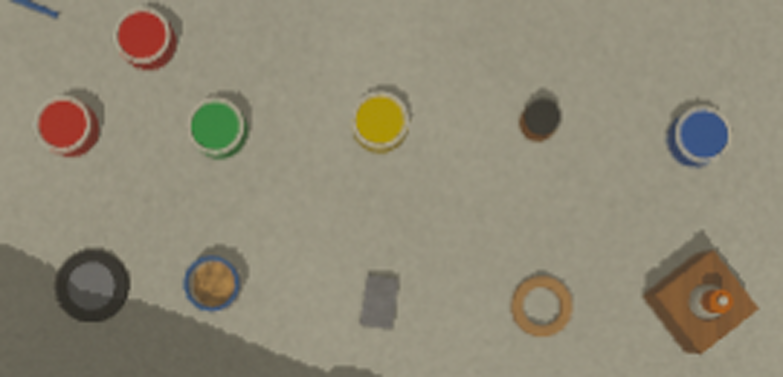

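The crop confirms the choices. Blue's top disc is at full-image pixel (372.8,175.9), and the leftmost red is clear of its neighbours. The base's grey recess, the cork-floored cup and the bottle cap all show. Next I'll square the tool to the world axes and go above blue.

```bash
cat > d.py <<'E'
import sys
from h import *
o=readout.get_obs(); R=Rotation.from_quat(o['tool_rot'])
T=Rotation.from_matrix(np.array([[-1,0,0],[0,1,0],[0,0,-1.]]))
print('t',round(o['clock'],2),'pos',o['eef_pos'].round(4),'w',round(o['grip_width'],4),'f',o['ft_force'].round(1),'rotvec',(R.inv()*T).as_rotvec().round(3),'j',o['joint_pos'].round(2))
if len(sys.argv)>3:
    print('shift',R.inv().apply(np.array(sys.argv[1:4],float)-o['eef_pos']).round(4))
E
python3 -c "
from h import *
print(onz('top',[(372.8,175.9),(261,171.4),(151.5,173)],.046).round(4))"
python3 -m crank '0 0 0 0 0 -0.11 -1;0 0 0 0 0 -0.11 -1;0 0 0 0 0 -0.11 -1;0 0 0 0 0 -0.11 -1;0 0 0 0 0 0 -1'
python3 d.py .604 -.305 .2
```

```text
[[ 0.6093 -0.3196  0.046 ]
 [ 0.6179 -0.0046  0.046 ]
 [ 0.6099  0.3035  0.046 ]]
clock: 0.57
eef_pos: [0.218, 0.448, 0.2455]
tool_rot: [-0.004, 1.0, -0.003, -0.001]
ft_force: [-0.1, 0.4, -0.2]
grip_width: 0.0854
t 0.57 pos [0.218  0.448  0.2455] w 0.0854 f [-0.1  0.4 -0.2] rotvec [-0.006 -0.003  0.008] j [1.12 0.24 0.   1.34 0.   1.11]
shift [-0.3805 -0.7556  0.0488]
```

```bash
python3 -m crank '-.018 -.036 0 0 0 0 -1;-.018 -.036 0 0 0 0 -1;-.018 -.036 0 0 0 0 -1;-.018 -.036 0 0 0 0 -1;-.018 -.036 0 0 0 0 -1;-.018 -.036 0 0 0 0 -1;-.018 -.036 0 0 0 0 -1;-.018 -.036 0 0 0 0 -1;-.018 -.036 0 0 0 0 -1;-.018 -.036 0 0 0 0 -1;-.018 -.036 0 0 0 0 -1;-.018 -.036 0 0 0 0 -1;-.018 -.036 0 0 0 0 -1;-.018 -.036 0 0 0 0 -1;-.018 -.036 0 0 0 0 -1;-.018 -.036 0 0 0 0 -1;-.018 -.036 0 0 0 0 -1;-.018 -.036 0 0 0 0 -1;-.018 -.036 0 0 0 0 -1;-.018 -.036 0 0 0 0 -1'
python3 d.py .609 -.32 .16
```

```text
clock: 2.23
eef_pos: [0.5733, -0.2972, 0.2437]
tool_rot: [0.02, 1.0, -0.001, -0.001]
ft_force: [0.8, 1.1, 0.2]
grip_width: 0.0859
t 2.23 pos [ 0.5733 -0.2972  0.2437] w 0.0859 f [0.8 1.1 0.2] rotvec [-0.002 -0.002 -0.04 ] j [-0.48  0.55  0.45  1.47 -0.   -0.44]
shift [-0.0368 -0.0212  0.0837]
```

Tracking is good. I'll refine the approach and look from the wrist.

```bash
python3 -m crank '-.017 -.012 .03 0 0 -.04 -1;-.018 -.011 .03 0 0 0 -1;0 0 .023 0 0 0 -1;0 0 0 0 0 0 -1;0 0 0 0 0 0 -1'
python3 d.py .609 -.32 .16
python3 - <<'E'
from h import *
im,c=snap('wrist','w1.png'); print(c['eye'])
H,S,V=cv2.split(cv2.cvtColor(im,cv2.COLOR_RGB2HSV))
m=((H>105)&(H<125)&(S>150)&(V>60)).astype(np.uint8)
n,_,st,ce=cv2.connectedComponentsWithStats(m)
for i in range(1,n):
    if st[i,4]>200: print(st[i],ce[i])
E
```

```text
clock: 2.65
eef_pos: [0.6104, -0.3345, 0.1539]
tool_rot: [0.012, 1.0, -0.003, -0.001]
ft_force: [0.4, 0.0, 0.4]
grip_width: 0.0855
t 2.65 pos [ 0.6104 -0.3345  0.1539] w 0.0855 f [0.4 0.  0.4] rotvec [-0.005 -0.001 -0.025] j [-0.5   0.69  0.46  1.34 -0.   -0.47]
shift [ 0.0017  0.0144 -0.0061]
[ 0.53449582 -0.3315218   0.27867062]
[ 248  170   57   53 2027] [276.28613715 196.74099655]
```

View pics/w1.png

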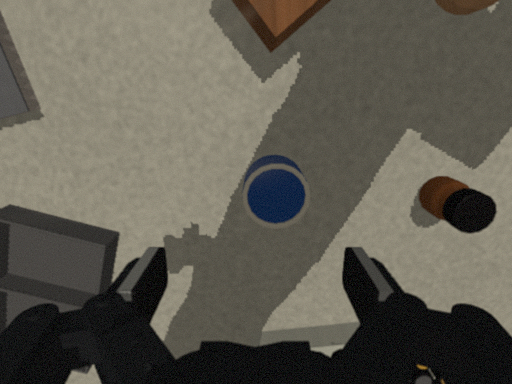

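The wrist view shows blue's rim as an ellipse centred at about (276,194), with the fingers to either side below it.

Run:
```python
from h import *
p=onz('wrist',[(276,194.5),(243,194),(309,194),(254.6,250)],.046); print(p.round(4), np.linalg.norm(p[1]-p[2]))
# triangulate with top
e1,d1=ray('wrist',(276,194.5)); e2,d2=ray('top',(372.8,175.9))
A=np.c_[d1[0],-d2[0]]; s=np.linalg.lstsq(A,e2-e1,rcond=None)[0]; print(e1+s[0]*d1[0],e2+s[1]*d2[0])
```

```text
[[ 0.6085 -0.3167  0.046 ]
 [ 0.6074 -0.3433  0.046 ]
 [ 0.6087 -0.2901  0.046 ]
 [ 0.6579 -0.3352  0.046 ]] 0.053146181611809375
[ 0.6066531  -0.31704363  0.05171551] [ 0.60840671 -0.31804008  0.05221452]
```

```bash
python3 -m crank '.002 .017 0 0 0 -.02 -1;0 0 0 0 0 0 -1;0 0 .03 0 0 0 -1;0 0 .03 0 0 0 -1;0 0 .03 0 0 0 -1;0 0 .02 0 0 0 -1;0 0 0 0 0 0 -1;0 0 0 0 0 0 -1'
python3 d.py .6085 -.317 .028
```

```text
clock: 3.37
eef_pos: [0.6167, -0.318, 0.0626]
tool_rot: [0.003, 1.0, -0.009, 0.012]
ft_force: [1.1, 0.4, 0.7]
grip_width: 0.0849
t 3.37 pos [ 0.6167 -0.318   0.0626] w 0.0849 f [1.1 0.4 0.7] rotvec [-0.018  0.024 -0.006] j [-0.47  0.72  0.28  1.1  -0.01 -0.47]
shift [0.009  0.0016 0.0344]
```

```bash
python3 -m crank '.008 .001 0 -.018 .024 -.006 -1;0 0 0 0 0 0 -1;0 0 .012 0 0 0 -1;0 0 .012 0 0 0 -1;0 0 .008 0 0 0 -1;0 0 0 0 0 0 -1'
python3 d.py .6085 -.317 .028
```

```text
clock: 3.87
eef_pos: [0.6155, -0.3194, 0.041]
tool_rot: [0.0, 1.0, -0.005, 0.009]
ft_force: [-1.0, 0.6, -0.5]
grip_width: 0.0859
t 3.87 pos [ 0.6155 -0.3194  0.041 ] w 0.0859 f [-1.   0.6 -0.5] rotvec [-0.01   0.018 -0.001] j [-0.48  0.75  0.27  1.07 -0.   -0.48]
shift [0.0073 0.0025 0.0129]
```

```bash
python3 -m crank '.008 .002 .006 -.01 .018 0 -1;0 0 0 0 0 0 -1;.002 0 .006 0 0.004 0 -1;.002 0 .003 0 0 0 -1;0 0 0 0 0 0 -1'
python3 d.py .6085 -.317 .028
```

```text
clock: 4.28
eef_pos: [0.6017, -0.3167, 0.0229]
tool_rot: [0.0, 1.0, 0.001, -0.004]
ft_force: [-0.2, -0.1, 0.1]
grip_width: 0.0855
t 4.28 pos [ 0.6017 -0.3167  0.0229] w 0.0855 f [-0.2 -0.1  0.1] rotvec [ 0.002 -0.009 -0.001] j [-0.48  0.76  0.24  1.06 -0.   -0.48]
shift [-0.0067 -0.0003 -0.0051]
```

```bash
python3 -m crank '-.005 0 -.003 0 -.006 0 -1;0 0 0 0 0 0 -1';python3 -m crank '0 0 0 0 0 0 -1'
python3 d.py .6085 -.317 .028
```

```text
clock: 4.45
eef_pos: [0.6067, -0.3167, 0.0255]
tool_rot: [0.001, 1.0, 0.001, -0.002]
ft_force: [-0.0, -0.1, 0.7]
grip_width: 0.0853
clock: 4.53
eef_pos: [0.6069, -0.3168, 0.0258]
tool_rot: [0.001, 1.0, 0.001, -0.001]
ft_force: [0.3, 0.5, 0.9]
grip_width: 0.0854
t 4.53 pos [ 0.6069 -0.3168  0.0258] w 0.0854 f [0.3 0.5 0.9] rotvec [ 0.002 -0.003 -0.001] j [-0.48  0.76  0.25  1.06  0.   -0.48]
shift [-0.0016 -0.0002 -0.0023]
```

Good, now close.

```bash
python3 -m crank '-.001 0 -.001 0 -.002 0 1;0 0 0 0 0 0 1;0 0 0 0 0 0 1;0 0 0 0 0 0 1;0 0 0 0 0 0 1;0 0 0 0 0 0 1;0 0 0 0 0 0 1;0 0 0 0 0 0 1;0 0 0 0 0 0 1;0 0 0 0 0 0 1'
python3 d.py .6085 -.317 .028
```

```text
clock: 5.37
eef_pos: [0.609, -0.317, 0.0282]
tool_rot: [0.0, 1.0, 0.001, 0.001]
ft_force: [-0.5, -0.2, -0.8]
grip_width: 0.0543
t 5.37 pos [ 0.609  -0.317   0.0282] w 0.0543 f [-0.5 -0.2 -0.8] rotvec [ 0.001  0.002 -0.001] j [-0.48  0.76  0.25  1.07  0.   -0.48]
shift [ 0.0005 -0.0001  0.0002]
```

```bash
python3 -m crank '0 0 -.02 0 0 0 1;0 0 -.03 0 0 0 1;0 0 -.03 0 0 0 1;0 0 -.03 0 0 0 1;.01 .03 -.005 0 0 0 1;.01 .035 0 0 0 0 1;.01 .035 0 0 0 0 1;.009 .035 0 0 0 0 1;.009 .035 0 0 0 0 1;.009 .035 0 0 0 0 1;.009 .035 0 0 0 0 1;.009 .035 0 0 0 0 1;.009 .035 0 0 0 0 1;.009 .035 0 0 0 0 1;.009 .035 0 0 0 0 1;.009 .035 0 0 0 0 1;.009 .035 0 0 0 0 1;.009 .035 0 0 0 0 1;.009 .03 0 0 0 0 1;0 0 0 0 0 0 1'
python3 d.py .455 .276 .15
```

```text
clock: 7.03
eef_pos: [0.4666, 0.2176, 0.1472]
tool_rot: [0.005, 1.0, 0.002, 0.003]
ft_force: [0.2, -0.8, -0.7]
grip_width: 0.0545
t 7.03 pos [0.4666 0.2176 0.1472] w 0.0545 f [ 0.2 -0.8 -0.7] rotvec [ 0.004  0.006 -0.01 ] j [ 0.44  0.33 -0.14  1.09  0.    0.45]
shift [ 0.0122  0.0583 -0.0026]
```

Run:
```python
from h import *
im,c=snap('wrist','w2.png')
import json; json.dump({k:np.array(v).tolist() for k,v in c.items()},open('w2.json','w'))
```

```text
(no output)
```

View pics/w2.png

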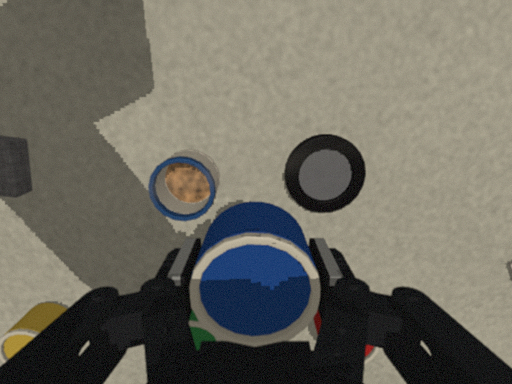

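The wrist view shows the base ring around (325,173) and the cup rim at (182,188), with blue held level between the pads.

Run:
```python
from h import *
import json; c=json.load(open('w2.json'))
im=cv2.imread('pics/w2.png'); g=cv2.cvtColor(im,cv2.COLOR_BGR2GRAY)
w=(g[125:220,275:375]<70).astype(np.uint8)*1
cs,h=cv2.findContours(w,cv2.RETR_CCOMP,cv2.CHAIN_APPROX_NONE)
for k in cs:
    if len(k)>100: 
        e=cv2.fitEllipse(k); p=(e[0][0]+275,e[0][1]+125); print(e,p,onz(c,p,.012).round(4))
H,S,V=cv2.split(cv2.cvtColor(im,cv2.COLOR_BGR2HSV))
w=((H>105)&(H<125)&(S>120))[145:230,140:222].astype(np.uint8)
ys,xs=np.nonzero(w); 
k=cv2.convexHull(np.c_[xs,ys]); e=cv2.fitEllipse(k); p=(e[0][0]+140,e[0][1]+145); print('cup',e,p,onz(c,p,.04).round(4))
```

```text
((49.25783920288086, 48.126251220703125), (76.37088775634766, 80.5938720703125), 64.8043441772461) (324.25783920288086, 173.12625122070312) [[0.4557 0.2804 0.012 ]]
((49.58152770996094, 49.36647415161133), (50.15211486816406, 54.087493896484375), 58.95124816894531) (324.58152770996094, 174.36647415161133) [[0.4568 0.2807 0.012 ]]
cup ((47.17884826660156, 49.58854675292969), (61.25235366821289, 85.39173889160156), 139.00625610351562) (187.17884826660156, 194.5885467529297) [[0.465  0.1644 0.04  ]]
```

```bash
python3 -m crank '.011 .01 0 .004 .006 -.01 1;0 0 0 0 0 0 1;0 0 0 0 0 0 1;0 0 0 0 0 0 1;0 0 0 0 0 0 1'
cat > base.py <<'E'
from h import *
im,c=snap('wrist','w3.png'); g=cv2.cvtColor(im,cv2.COLOR_RGB2GRAY)
n,l,st,ce=cv2.connectedComponentsWithStats((g<70).astype(np.uint8))
for i in range(1,n):
    if 1200<st[i,4]<6000 and st[i,2]<110:
        k=cv2.findContours((l==i).astype(np.uint8),cv2.RETR_EXTERNAL,cv2.CHAIN_APPROX_NONE)[0][0]
        e=cv2.fitEllipse(k); print(e[0],e[1],onz(c,e[0],.012).round(4))
im,c=snap('top','t3.png'); g=cv2.cvtColor(im,cv2.COLOR_RGB2GRAY)
im0=cv2.imread('pics/top0.png',0)[205:250,140:185]
k=max(cv2.findContours((im0<62).astype(np.uint8),cv2.RETR_EXTERNAL,cv2.CHAIN_APPROX_NONE)[0],key=len); e=cv2.fitEllipse(k); p=(e[0][0]+140,e[0][1]+205); print('top',e[1],p,onz(c,p,.012).round(4))
E
python3 base.py; python3 d.py .4555 .2795 .10
```

```text
clock: 7.5
eef_pos: [0.4566, 0.2234, 0.1469]
tool_rot: [0.001, 1.0, -0.002, 0.001]
ft_force: [-0.2, -0.4, -0.9]
grip_width: 0.0547
(13.491968154907227, 176.52928161621094) (31.38924789428711, 68.35163879394531) [[0.4469 0.008  0.012 ]]
top (23.230850219726562, 24.180011749267578) (161.30480575561523, 228.47202491760254) [[0.4552 0.2782 0.012 ]]
t 7.6 pos [0.4566 0.2234 0.1469] w 0.0545 f [ 0.3 -0.3 -0.5] rotvec [-0.004  0.001 -0.003] j [ 0.46  0.33 -0.15  1.09 -0.    0.46]
shift [0.0013 0.0563 0.0466]
```

```bash
python3 -m crank '0.001 .02 0 -.004 0 -.003 1;0 .02 .0 0 0 0 1;0 .017 .0 0 0 0 1;0 0 .02 0 0 0 1;0 0 .02 0 0 0 1;0 0 .02 0 0 0 1;0 0 .02 0 0 0 1;0 0 .01 0 0 0 1;0 0 0 0 0 0 1;0 0 0 0 0 0 1;0 0 0 0 0 0 1'
python3 d.py .4555 .28 .048
```

```text
clock: 8.52
eef_pos: [0.4626, 0.278, 0.0552]
tool_rot: [0.006, 1.0, 0.001, 0.004]
ft_force: [-0.1, -0.1, -1.1]
grip_width: 0.0547
t 8.52 pos [0.4626 0.278  0.0552] w 0.0547 f [-0.1 -0.1 -1.1] rotvec [ 0.002  0.007 -0.012] j [ 0.54  0.47 -0.2   0.89 -0.    0.55]
shift [0.0072 0.0019 0.0072]
```

```bash
python3 -m crank '0.007 .002 0 .002 .006 -.012 1;0 0 .004 0 0 0 1;0 0 0 0 0 0 1;0 0 0 0 0 0 1'
python3 d.py .4555 .28 .044
```

```text
clock: 8.85
eef_pos: [0.4573, 0.2811, 0.0542]
tool_rot: [0.0, 1.0, 0.002, 0.003]
ft_force: [-0.1, 0.7, -0.8]
grip_width: 0.0545
t 8.85 pos [0.4573 0.2811 0.0542] w 0.0545 f [-0.1  0.7 -0.8] rotvec [ 0.003  0.006 -0.   ] j [ 0.55  0.47 -0.2   0.89 -0.    0.55]
shift [ 0.0019 -0.0012  0.0102]
```

```bash
python3 -m crank '0.002 -.001 .004 .002 .006 0 1;0 0 .004 0 0 0 1;0 0 .004 0 0 0 1;0 0 0 0 0 0 1'
python3 d.py .4555 .28 .036
```

```text
clock: 9.18
eef_pos: [0.4559, 0.2808, 0.0424]
tool_rot: [-0.0, 1.0, 0.001, 0.001]
ft_force: [-0.0, 0.5, -2.0]
grip_width: 0.0546
t 9.18 pos [0.4559 0.2808 0.0424] w 0.0546 f [-0.   0.5 -2. ] rotvec [0.002 0.002 0.   ] j [ 0.55  0.49 -0.22  0.87  0.    0.55]
shift [ 0.0004 -0.0008  0.0064]
```

```bash
python3 -m crank '0 -.001 .003 .002 .001 0 1;0 0 .002 0 0 0 1;0 0 0.002 0 0 0 1;0 0 0 0 0 0 1'
python3 d.py .4555 .28 .036
```

```text
clock: 9.52
eef_pos: [0.4562, 0.2798, 0.0366]
tool_rot: [-0.0, 1.0, 0.0, 0.001]
ft_force: [-0.4, -0.5, -1.0]
grip_width: 0.0548
t 9.52 pos [0.4562 0.2798 0.0366] w 0.0548 f [-0.4 -0.5 -1. ] rotvec [0.001 0.001 0.   ] j [ 0.55  0.49 -0.22  0.85  0.    0.55]
shift [0.0007 0.0002 0.0006]
```

It's in the recess without contact. I'll seat it and release slowly.

```bash
python3 -m crank '0 0 .001 0 0 0 1;0 0 .001 0 0 0 1;0 0 0 0 0 0 1'
python3 d.py .4555 .28 .036
```

```text
clock: 9.77
eef_pos: [0.4567, 0.28, 0.0364]
tool_rot: [-0.0, 1.0, 0.001, 0.001]
ft_force: [-0.6, -0.1, -1.2]
grip_width: 0.0547
t 9.77 pos [0.4567 0.28   0.0364] w 0.0547 f [-0.6 -0.1 -1.2] rotvec [0.002 0.003 0.   ] j [ 0.55  0.49 -0.22  0.85  0.    0.55]
shift [ 0.0012 -0.      0.0004]
```

```bash
python3 -m crank '0 0 .003 0 0 0 1;0 0 .001 0 0 0 1'
python3 d.py .4555 .28 .036
```

```text
clock: 9.93
eef_pos: [0.4572, 0.2803, 0.0362]
tool_rot: [-0.0, 1.0, 0.001, 0.003]
ft_force: [-1.0, 0.4, -1.6]
grip_width: 0.0545
t 9.93 pos [0.4572 0.2803 0.0362] w 0.0545 f [-1.   0.4 -1.6] rotvec [0.003 0.005 0.   ] j [ 0.55  0.49 -0.22  0.85 -0.    0.55]
shift [ 0.0017 -0.0003  0.0002]
```

```bash
python3 -m crank '.001 0 .003 .002 .004 0 1;0 0 .003 0 0 0 1;0 0 .002 0 0 0 1'
python3 d.py .4555 .28 .036
```

```text
clock: 10.18
eef_pos: [0.4574, 0.2804, 0.0361]
tool_rot: [0.0, 1.0, 0.001, 0.003]
ft_force: [-4.1, -1.6, 9.5]
grip_width: 0.0547
t 10.18 pos [0.4574 0.2804 0.0361] w 0.0547 f [-4.1 -1.6  9.5] rotvec [ 0.002  0.006 -0.   ] j [ 0.55  0.49 -0.22  0.85 -0.    0.55]
shift [ 0.0019 -0.0004  0.0001]
```

Seated: TCP z is 0.036 as predicted, and the contact force has built up. Release and rise.

```bash
python3 -m crank '0 0 -.001 0 0 0 0.2;0 0 0 0 0 0 0;0 0 0 0 0 0 -.3;0 0 0 0 0 0 -1;0 0 0 0 0 0 -1;0 0 0 0 0 0 -1;0 0 -.02 0 0 0 -1;0 0 -.03 0 0 0 -1;0 0 -.03 0 0 0 -1;0 0 -.03 0 0 0 -1;0 0 -.02 0 0 0 -1;-.01 -.01 0 0 0 0 -1;0 0 0 0 0 0 -1;0 0 0 0 0 0 -1'
python3 d.py .618 -.002 .15
python3 - <<'E'
from h import *
im,c=snap('wrist','w4.png'); H,S,V=cv2.split(cv2.cvtColor(im,cv2.COLOR_RGB2HSV))
n,l,st,ce=cv2.connectedComponentsWithStats(((H>105)&(H<125)&(S>150)&(V>60)).astype(np.uint8))
for i in range(1,n):
    if st[i,4]>150: print(st[i],ce[i],onz(c,ce[i],.054).round(4))
E
```

```text
clock: 11.35
eef_pos: [0.4658, 0.2697, 0.1682]
tool_rot: [-0.0, 1.0, -0.001, -0.0]
ft_force: [0.1, -0.2, 0.1]
grip_width: 0.0851
t 11.35 pos [0.4658 0.2697 0.1682] w 0.0851 f [ 0.1 -0.2  0.1] rotvec [-0.001 -0.     0.   ] j [ 0.53  0.36 -0.04  1.17 -0.    0.53]
shift [-0.1521 -0.2717  0.0185]
[248 147  35  12 156] [263.98717949 151.08333333] [[0.4303 0.2775 0.054 ]]
[ 241  161   55   52 1966] [269.28942014 188.75381485] [[0.4615 0.2822 0.054 ]]
```

View pics/w4.png

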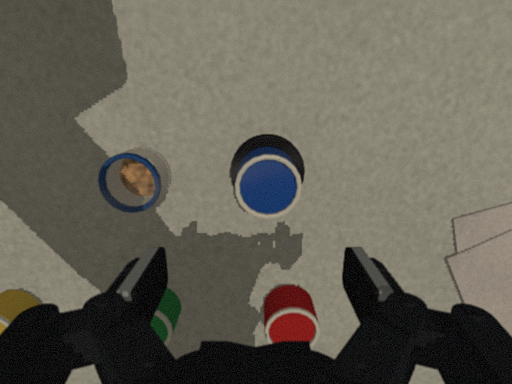

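Blue sits in the base, with its rim centred at (269,185), level and concentric. Now yellow.

```bash
python3 -m crank '-.017 -.031 0 0 0 0 -1;-.017 -.031 0 0 0 0 -1;-.017 -.031 0 0 0 0 -1;-.017 -.031 0 0 0 0 -1;-.017 -.031 0 0 0 0 -1;-.017 -.031 0 0 0 0 -1;-.017 -.031 0 0 0 0 -1;-.017 -.031 0 0 0 0 -1;-.012 -.02 0.01 0 0 0 -1;0 0 0 0 0 0 -1;0 0 0 0 0 0 -1;0 0 0 0 0 0 -1'
cat > jar.py <<'E'
import sys
from h import *
# white-rim outer ellipse: coloured disc hull -> centre on plane of recess floor (z top-4mm)
col,ztop=sys.argv[1],float(sys.argv[2])
im,c=snap('wrist',sys.argv[3]); H,S,V=cv2.split(cv2.cvtColor(im,cv2.COLOR_RGB2HSV))
m={'red':((H<8)|(H>172))&(S>130)&(V>80),'yellow':(H>20)&(H<32)&(S>130),'blue':(H>105)&(H<125)&(S>150)&(V>60),'green':(H>45)&(H<80)&(S>120)}[col].astype(np.uint8)
n,l,st,ce=cv2.connectedComponentsWithStats(m)
for i in range(1,n):
    if st[i,4]>300:
        k=cv2.findContours((l==i).astype(np.uint8),cv2.RETR_EXTERNAL,cv2.CHAIN_APPROX_NONE)[0][0]
        e=cv2.fitEllipse(k); print(st[i],np.round(e[0],1),np.round(e[1],1),onz(c,e[0],ztop-.004).round(4))
E
python3 jar.py yellow .046 w5.png; python3 d.py .618 -.002 .06
python3 -c "
from h import *
e=cv2.imread('pics/w4.png')
"
```

```text
clock: 12.4
eef_pos: [0.6112, -0.0042, 0.1399]
tool_rot: [-0.005, 1.0, -0.001, -0.014]
ft_force: [-1.1, 0.3, -0.2]
grip_width: 0.085
[227 173  60  25 462] [258.3 247.4] [ 88.4 141.9] [[ 6.488e-01 -5.000e-04  4.200e-02]]
[ 229  189   59   56 2571] [257.8 216.4] [54.4 58.4] [[ 0.6219 -0.0013  0.042 ]]
t 12.45 pos [ 0.611  -0.0038  0.14  ] w 0.0851 f [ 0.3  0.5 -0.5] rotvec [-0.002 -0.028  0.011] j [-0.01  0.54  0.17  1.23 -0.   -0.02]
shift [-0.0093  0.0018  0.0798]
```

View pics/w5.png

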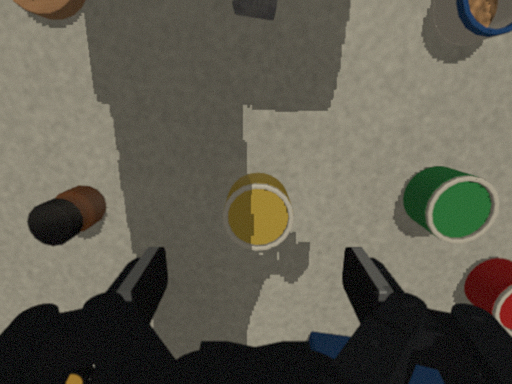

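Yellow's rim is at (257,216), centred between the fingers, and the green jar is well clear to the right.

```bash
python3 -c "
from h import *
print(onz('wrist',(257.6,216),.046).round(4))"
python3 -m crank '-.008 .002 .0 0 -.028 .01 -1;0 0 0 0 0 0 -1;0 0 .02 0 0 0 -1;0 0 .02 0 0 0 -1;0 0 .02 0 0 0 -1;0 0 .015 0 0 0 -1;0 0 0 0 0 0 -1;0 0 0 0 0 0 -1'
python3 d.py .619 -.002 .028
```

```text
[[ 0.6199 -0.001   0.046 ]]
clock: 13.12
eef_pos: [0.6156, 0.0098, 0.0661]
tool_rot: [-0.009, 1.0, 0.0, -0.0]
ft_force: [0.2, -0.5, 0.4]
grip_width: 0.0855
t 13.12 pos [0.6156 0.0098 0.0661] w 0.0855 f [ 0.2 -0.5  0.4] rotvec [ 0.    -0.     0.018] j [ 0.02  0.59  0.05  1.03  0.   -0.  ]
shift [-0.0032 -0.0119  0.0381]
```

```bash
python3 -m crank '-.003 -.011 0 0 0 .018 -1;0 0 0 0 0 0 -1;0 0 .009 0 0 0 -1;0 0 .009 0 0 0 -1;0 0 .009 0 0 0 -1;0 0 0.006 0 0 0 -1;0 0 0 0 0 0 -1;0 0 0 0 0 0 -1'
python3 d.py .619 -.002 .028
```

```text
clock: 13.78
eef_pos: [0.6215, -0.0011, 0.0348]
tool_rot: [0.0, 1.0, 0.0, 0.003]
ft_force: [-0.1, -0.8, 0.1]
grip_width: 0.0853
t 13.78 pos [ 0.6215 -0.0011  0.0348] w 0.0853 f [-0.1 -0.8  0.1] rotvec [ 0.     0.006 -0.   ] j [-0.    0.63  0.03  0.96  0.   -0.  ]
shift [ 0.0025 -0.0009  0.0067]
```

```bash
python3 -m crank '.002 0 .004 0 .005 0 -1;0 0 .002 0 0 0 -1;0 0 0 0 0 0 -1;0 0 0 0 0 0 1;0 0 0 0 0 0 1;0 0 0 0 0 0 1;0 0 0 0 0 0 1;0 0 0 0 0 0 1;0 0 0 0 0 0 1;0 0 0 0 0 0 1;0 0 0 0 0 0 1'
python3 d.py .619 -.002 .028
```

```text
clock: 14.7
eef_pos: [0.6196, -0.001, 0.0288]
tool_rot: [-0.0, 1.0, 0.0, 0.001]
ft_force: [-0.2, 1.1, -1.6]
grip_width: 0.0546
t 14.7 pos [ 0.6196 -0.001   0.0288] w 0.0546 f [-0.2  1.1 -1.6] rotvec [0.    0.001 0.   ] j [-0.    0.64  0.03  0.95  0.   -0.  ]
shift [ 0.0006 -0.001   0.0008]
```

```bash
python3 -m crank '0 0 -.02 0 0 0 1;0 0 -.03 0 0 0 1;0 0 -.03 0 0 0 1;0 0 -.03 0 0 0 1;0 0 -.02 0 0 0 1;.018 .031 0 0 0 0 1;.018 .031 0 0 0 0 1;.018 .031 0 0 0 0 1;.018 .031 0 0 0 0 1;.018 .031 0 0 0 0 1;.018 .031 0 0 0 0 1;.018 .031 0 0 0 0 1;.018 .031 0 0 0 0 1;.013 .025 0 0 0 0 1;0 0 0 0 0 0 1;0 0 0 0 0 0 1'
python3 d.py .457 .2805 .09
```

```text
clock: 16.03
eef_pos: [0.456, 0.282, 0.1631]
tool_rot: [0.003, 1.0, 0.001, -0.0]
ft_force: [0.4, -1.2, -1.0]
grip_width: 0.0544
t 16.03 pos [0.456  0.282  0.1631] w 0.0544 f [ 0.4 -1.2 -1. ] rotvec [ 0.002 -0.    -0.006] j [ 0.55  0.36 -0.05  1.15  0.    0.56]
shift [-0.001  -0.0016  0.0731]
```

```bash
python3 -m crank '-.001 -.001 .015 0 0 -.005 1;0 0 .015 0 0 0 1;0 0 .015 0 0 0 1;0 0 .012 0 0 0 1;0 0 .008 0 0 0 1;0 0 0 0 0 0 1;0 0 0 0 0 0 1;0 0 0 0 0 0 1'
python3 d.py .457 .2805 .09
```

```text
clock: 16.7
eef_pos: [0.4608, 0.2767, 0.0967]
tool_rot: [0.003, 1.0, 0.001, 0.001]
ft_force: [-0.7, -0.0, -0.8]
grip_width: 0.0543
t 16.7 pos [0.4608 0.2767 0.0967] w 0.0543 f [-0.7 -0.  -0.8] rotvec [ 0.002  0.003 -0.007] j [ 0.54  0.42 -0.15  0.99  0.    0.55]
shift [0.0038 0.0038 0.0067]
```

```bash
python3 -m crank '.004 .004 0 0.002 0.002 -.006 1;0 0 0 0 0 0 1;0 0 0.003 0 0 0 1;0 0 .003 0 0 0 1;0 0 0 0 0 0 1'
python3 d.py .457 .2805 .0788
```

```text
clock: 17.12
eef_pos: [0.4587, 0.282, 0.0934]
tool_rot: [0.0, 1.0, 0.001, 0.003]
ft_force: [-0.4, -0.7, -0.7]
grip_width: 0.0545
t 17.12 pos [0.4587 0.282  0.0934] w 0.0545 f [-0.4 -0.7 -0.7] rotvec [ 0.003  0.006 -0.001] j [ 0.55  0.43 -0.15  0.98 -0.    0.55]
shift [ 0.0018 -0.0016  0.0146]
```

```bash
python3 -m crank '.002 -.001 .003 0.002 0.005 0 1;0 0 0.003 0 0 0 1;0 0 0.003 0 0 0 1;0 0 0 0 0 0 1'
python3 d.py .457 .2805 .0788
python3 -m crank '0 0 .002 0 0 0 1;0 0 0.002 0 0 0 1;0 0 0 0 0 0 1'
python3 d.py .457 .2805 .0788
```

```text
clock: 17.45
eef_pos: [0.4564, 0.2812, 0.0836]
tool_rot: [0.0, 1.0, 0.0, 0.0]
ft_force: [0.0, 1.0, -1.9]
grip_width: 0.0544
t 17.45 pos [0.4564 0.2812 0.0836] w 0.0544 f [ 0.   1.  -1.9] rotvec [ 0.001  0.001 -0.   ] j [ 0.55  0.44 -0.17  0.97  0.    0.55]
shift [-0.0006 -0.0007  0.0048]
clock: 17.7
eef_pos: [0.4562, 0.281, 0.0787]
tool_rot: [0.0, 1.0, 0.0, -0.0]
ft_force: [-0.6, -0.2, -1.1]
grip_width: 0.0548
t 17.7 pos [0.4562 0.281  0.0787] w 0.0548 f [-0.6 -0.2 -1.1] rotvec [ 0. -0. -0.] j [ 0.55  0.44 -0.17  0.95  0.    0.55]
shift [-0.0008 -0.0005 -0.0001]
```

Reached seated height with no rim contact. I'll press lightly to confirm, then release.

```bash
python3 -m crank '0 0 .002 0 0 0 1;0 0 0.003 0 0 0 1;0 0 .003 0 0 0 1'
python3 d.py .457 .2805 .0788
```

```text
clock: 17.95
eef_pos: [0.4567, 0.2811, 0.0783]
tool_rot: [0.0, 1.0, 0.001, 0.002]
ft_force: [-7.5, -3.4, 19.5]
grip_width: 0.0547
t 17.95 pos [0.4567 0.2811 0.0783] w 0.0547 f [-7.5 -3.4 19.5] rotvec [ 0.002  0.003 -0.   ] j [ 0.55  0.44 -0.18  0.95 -0.    0.55]
shift [-0.0003 -0.0006 -0.0005]
```

```bash
python3 -m crank '0 0 -.001 0 0 0 1;0 0 0 0 0 0 0.2;0 0 0 0 0 0 0;0 0 0 0 0 0 -.3;0 0 0 0 0 0 -1;0 0 0 0 0 0 -1;0 0 0 0 0 0 -1;0 0 -.02 0 0 0 -1;0 0 -.03 0 0 0 -1;0 0 -.03 0 0 0 -1;0 0 -.02 0 0 0 -1;0 0 0 0 0 0 -1;0 0 0 0 0 0 -1'
python3 d.py .61 .3055 .17
python3 jar.py yellow .096 w6.png
```

```text
clock: 19.03
eef_pos: [0.4556, 0.2803, 0.1815]
tool_rot: [0.0, 1.0, -0.0, -0.0]
ft_force: [-0.2, 0.1, -0.8]
grip_width: 0.0852
t 19.03 pos [0.4556 0.2803 0.1815] w 0.0852 f [-0.2  0.1 -0.8] rotvec [-0. -0. -0.] j [ 0.55  0.35 -0.03  1.2  -0.    0.55]
shift [-0.1544  0.0252  0.0114]
[224 165  65  26 514] [256.  251.5] [ 98.2 167.3] [[0.4956 0.2819 0.092 ]]
[ 225  181   63   58 2817] [256.3 209.7] [56.6 61.5] [[0.4603 0.2821 0.092 ]]
```

View pics/w6.png

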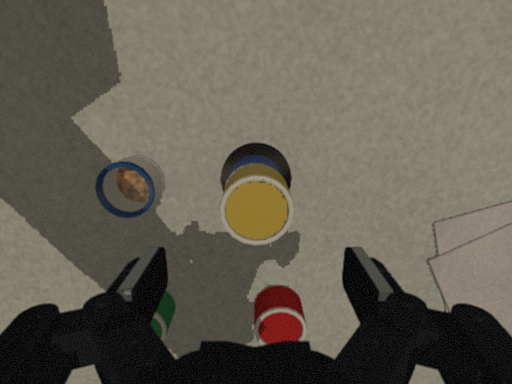

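The tower of blue and yellow is aligned, with yellow's rim at (256,210). The wanted red is at (280,315) ahead. Going over it.

```bash
python3 -m crank '-.03 .005 0 0 0 0 -1;-.03 .005 0 0 0 0 -1;-.03 .005 0 0 0 0 -1;-.03 .005 0 0 0 0 -1;-.03 .005 0 0 0 0 -1;0 0 0.02 0 0 0 -1;0 0 .02 0 0 0 -1;0 0 0 0 0 0 -1;0 0 0 0 0 0 -1;0 0 0 0 0 0 -1'
python3 d.py .61 .3055 .10
python3 jar.py red .046 w7.png
```

```text
clock: 19.92
eef_pos: [0.6044, 0.3021, 0.1201]
tool_rot: [-0.0, 1.0, -0.006, -0.012]
ft_force: [-1.0, -0.4, 1.4]
grip_width: 0.0852
t 19.92 pos [0.6044 0.3021 0.1201] w 0.0852 f [-1.  -0.4  1.4] rotvec [-0.012 -0.024  0.001] j [ 0.46  0.68  0.37  1.28 -0.    0.46]
shift [-0.0061  0.0036  0.0199]
[234 177  62  27 579] [265.5 210.2] [57.7 65.9] [[0.6034 0.3095 0.042 ]]
[ 231  195   65   60 3033] [262.9 224.7] [58.4 64.2] [[0.6145 0.3077 0.042 ]]
```

View pics/w7.png

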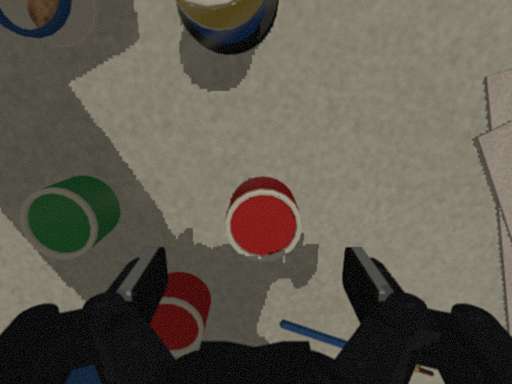

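The wanted red is at (264,222) between the fingers; the other red at (185,310) and green at (65,220) are clear of them.

```bash
python3 -m crank '-.008 .005 0 -.012 -.024 0 -1;0 0 0 0 0 0 -1;0 0 .015 0 0 0 -1;0 0 .015 0 0 0 -1;0 0 .015 0 0 0 -1;0 0 .01 0 0 0 -1;0 0 0 0 0 0 -1;0 0 0 0 0 0 -1'
python3 d.py .6125 .3075 .028
```

```text
clock: 20.63
eef_pos: [0.6136, 0.3096, 0.0753]
tool_rot: [-0.002, 1.0, 0.003, 0.006]
ft_force: [0.1, -0.3, -0.2]
grip_width: 0.0851
t 20.63 pos [0.6136 0.3096 0.0753] w 0.0851 f [ 0.1 -0.3 -0.2] rotvec [0.006 0.012 0.003] j [ 0.47  0.71  0.29  1.14 -0.    0.46]
shift [ 0.0017 -0.0024  0.0473]
```

```bash
python3 -m crank '.002 -.002 .01 .006 .012 .003 -1;0 0 .01 0 0 0 -1;0 0 .01 0 0 0 -1;0 0 .008 0 0 0 -1;0 0 0 0 0 0 -1;0 0 0 0 0 0 -1'
python3 d.py .6125 .3075 .028
```

```text
clock: 21.13
eef_pos: [0.6129, 0.3082, 0.0367]
tool_rot: [0.0, 1.0, 0.0, 0.001]
ft_force: [-0.8, 0.4, 0.6]
grip_width: 0.0852
t 21.13 pos [0.6129 0.3082 0.0367] w 0.0852 f [-0.8  0.4  0.6] rotvec [ 0.001  0.003 -0.   ] j [ 0.47  0.75  0.26  1.08 -0.    0.47]
shift [ 0.0004 -0.0007  0.0087]
```

```bash
python3 -m crank '0 -.001 .005 0 .002 0 -1;0 0 .003 0 0 0 -1;0 0 0 0 0 0 -1;0 0 0 0 0 0 1;0 0 0 0 0 0 1;0 0 0 0 0 0 1;0 0 0 0 0 0 1;0 0 0 0 0 0 1;0 0 0 0 0 0 1;0 0 0 0 0 0 1;0 0 0 0 0 0 1'
python3 d.py .6125 .3075 .028
```

```text
clock: 22.05
eef_pos: [0.6138, 0.3076, 0.0294]
tool_rot: [-0.0, 1.0, 0.001, 0.001]
ft_force: [-0.5, -0.1, -0.6]
grip_width: 0.0547
t 22.05 pos [0.6138 0.3076 0.0294] w 0.0547 f [-0.5 -0.1 -0.6] rotvec [0.002 0.003 0.   ] j [0.46 0.76 0.25 1.06 0.   0.46]
shift [ 0.0013 -0.0001  0.0014]
```

```bash
python3 -m crank '0 0 -.02 0 0 0 1;0 0 -.03 0 0 0 1;0 0 -.03 0 0 0 1;0 0 -.03 0 0 0 1;0 0 -.03 0 0 0 1;0 0 -.025 0 0 0 1;0 0 0 0 0 0 1;.025 -.005 0 0 0 0 1;.025 -.005 0 0 0 0 1;.025 -.005 0 0 0 0 1;.025 -.005 0 0 0 0 1;.025 -.005 0 0 0 0 1;.02 -.002 0 0 0 0 1;.01 0 0 0 0 0 1;0 0 0 0 0 0 1;0 0 0 0 0 0 1'
python3 d.py .457 .281 .135
```

```text
clock: 23.38
eef_pos: [0.4479, 0.2759, 0.1906]
tool_rot: [0.001, 1.0, -0.003, -0.005]
ft_force: [1.1, -0.7, -0.4]
grip_width: 0.0548
t 23.38 pos [0.4479 0.2759 0.1906] w 0.0548 f [ 1.1 -0.7 -0.4] rotvec [-0.005 -0.011 -0.001] j [ 0.55  0.33 -0.02  1.23  0.    0.55]
shift [-0.0097  0.0054  0.0554]
```

```bash
python3 -m crank '-.009 .005 0 -.005 -.01 0 1;0 0 .012 0 0 0 1;0 0 .012 0 0 0 1;0 0 .012 0 0 0 1;0 0 .01 0 0 0 1;0 0 0 0 0 0 1;0 0 0 0 0 0 1;0 0 0 0 0 0 1'
python3 d.py .457 .281 .1214
```

```text
clock: 24.05
eef_pos: [0.4698, 0.2849, 0.1415]
tool_rot: [0.002, 1.0, 0.002, 0.005]
ft_force: [-0.2, 0.2, -0.6]
grip_width: 0.0548
t 24.05 pos [0.4698 0.2849 0.1415] w 0.0548 f [-0.2  0.2 -0.6] rotvec [ 0.005  0.011 -0.005] j [ 0.55  0.4  -0.06  1.1  -0.    0.55]
shift [ 0.013 -0.004  0.02 ]
```

```bash
python3 -m crank '.012 -.004 0 .004 .01 -.005 1;0 0 0 0 0 0 1;0 0 0.004 0 0 0 1;0 0 0 0 0 0 1;0 0 0 0 0 0 1'
python3 d.py .457 .281 .1214
```

```text
clock: 24.47
eef_pos: [0.4587, 0.2815, 0.1393]
tool_rot: [-0.0, 1.0, 0.001, 0.002]
ft_force: [0.2, 0.8, -0.0]
grip_width: 0.0549
t 24.47 pos [0.4587 0.2815 0.1393] w 0.0549 f [ 0.2  0.8 -0. ] rotvec [0.003 0.004 0.   ] j [ 0.55  0.38 -0.09  1.09  0.    0.55]
shift [ 0.0018 -0.0006  0.0179]
```

```bash
python3 -m crank '.002 -.001 .004 .003 .004 0 1;0 0 .004 0 0 0 1;0 0 0.003 0 0 0 1;0 0 0 0 0 0 1;0 0 0 0 0 0 1'
python3 d.py .457 .281 .1214
```

```text
clock: 24.88
eef_pos: [0.4567, 0.2806, 0.1277]
tool_rot: [-0.0, 1.0, -0.0, 0.0]
ft_force: [-0.5, -0.9, -1.8]
grip_width: 0.055
t 24.88 pos [0.4567 0.2806 0.1277] w 0.055 f [-0.5 -0.9 -1.8] rotvec [-0.     0.     0.001] j [ 0.55  0.39 -0.11  1.07 -0.    0.55]
shift [-0.0003  0.0004  0.0063]
```

```bash
python3 -m crank '0 0 .002 0 0 0 1;0 0 .002 0 0 0 1;0 0 0.002 0 0 0 1;0 0 0 0 0 0 1'
python3 d.py .457 .281 .1214
python3 -m crank '0 0 .002 0 0 0 1;0 0 .002 0 0 0 1'
python3 d.py .457 .281 .1214
```

```text
clock: 25.22
eef_pos: [0.4567, 0.2806, 0.1209]
tool_rot: [-0.0, 1.0, -0.0, 0.0]
ft_force: [0.1, -1.2, -0.1]
grip_width: 0.0544
t 25.22 pos [0.4567 0.2806 0.1209] w 0.0544 f [ 0.1 -1.2 -0.1] rotvec [-0.  0.  0.] j [ 0.55  0.4  -0.12  1.05 -0.    0.55]
shift [-0.0003  0.0004 -0.0005]
clock: 25.38
eef_pos: [0.4579, 0.2811, 0.1202]
tool_rot: [-0.0, 1.0, 0.001, 0.002]
ft_force: [-5.0, -3.4, 18.0]
grip_width: 0.0551
t 25.38 pos [0.4579 0.2811 0.1202] w 0.0551 f [-5.  -3.4 18. ] rotvec [0.001 0.004 0.   ] j [ 0.55  0.4  -0.12  1.05 -0.    0.55]
shift [ 0.0009 -0.0001 -0.0012]
```

Red is seated. Release, rise and check.

```bash
python3 -m crank '0 0 -.001 0 0 0 1;0 0 0 0 0 0 0.2;0 0 0 0 0 0 0;0 0 0 0 0 0 -.3;0 0 0 0 0 0 -1;0 0 0 0 0 0 -1;0 0 0 0 0 0 -1;0 0 -.02 0 0 0 -1;0 0 -.03 0 0 0 -1;0 0 -.03 0 0 0 -1;0 0 -.03 0 0 0 -1;0 -.03 0 0 0 0 -1;0 -.03 0 0 0 0 -1;0 -.03 0 0 0 0 -1;0 0 0 0 0 0 -1;0 0 0 0 0 0 -1'
python3 d.py .447 -.306 .23
python3 - <<'E'
from h import *
im,c=snap('side','s8.png'); cv2.imwrite('pics/s8c.png',cv2.resize(im[90:240,120:320,::-1],None,fx=2,fy=2,interpolation=cv2.INTER_CUBIC))
w,c=snap('wrist','w8.png')
import json; json.dump({k:np.array(v).tolist() for k,v in c.items()},open('w8.json','w'))
a=cv2.imread('pics/s8c.png'); b=cv2.resize(w[:,:,::-1],(400,300)); cv2.imwrite('pics/v8.png',np.hstack([a,b]))
E
```

```text
clock: 26.72
eef_pos: [0.4579, 0.1889, 0.2358]
tool_rot: [-0.002, 1.0, 0.0, 0.002]
ft_force: [-0.1, 0.8, 0.2]
grip_width: 0.0853
t 26.72 pos [0.4579 0.1889 0.2358] w 0.0853 f [-0.1  0.8  0.2] rotvec [0.    0.005 0.004] j [ 0.39  0.23 -0.04  1.3  -0.    0.39]
shift [ 0.0129 -0.4949  0.0056]
```

View pics/v8.png

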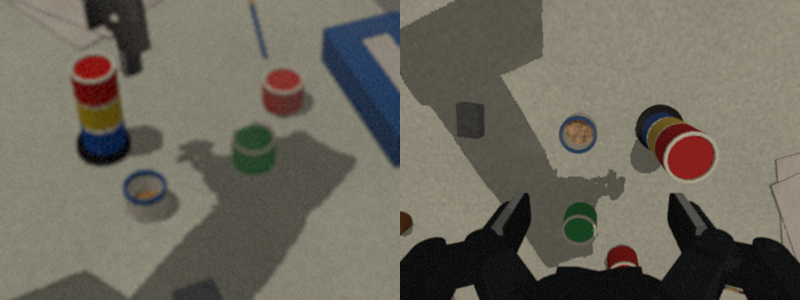

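The tower stands straight, blue/yellow/red on the base, and green is untouched. The cup is at about (178,133) in the right panel. I'll fit its rim, then go to the bottle.

```bash
cat > cup.py <<'E'
from h import *
import json,sys
c=json.load(open('w8.json')); im=cv2.imread('pics/w8.png'); H,S,V=cv2.split(cv2.cvtColor(im,cv2.COLOR_BGR2HSV))
x0,y0=195,135
w=((H>100)&(H<128)&(S>80))[y0:y0+75,x0:x0+65].astype(np.uint8)
k=cv2.convexHull(np.argwhere(w)[:,::-1].astype(np.int32)); e=cv2.fitEllipse(k); p=(e[0][0]+x0,e[0][1]+y0); print('wrist',p,e[1],onz(c,p,.04).round(4))
im=cv2.imread('pics/top0.png'); H,S,V=cv2.split(cv2.cvtColor(im,cv2.COLOR_BGR2HSV)); x0,y0=188,212
w=((H>100)&(H<128)&(S>80))[y0:y0+30,x0:x0+30].astype(np.uint8)
k=cv2.convexHull(np.argwhere(w)[:,::-1].astype(np.int32)); e=cv2.fitEllipse(k); p=(e[0][0]+x0,e[0][1]+y0); print('top',p,e[1],onz('top',p,.04).round(4))
E
python3 cup.py
python3 -m crank '0 -.033 0 0 .005 .004 -1;0.001 -.033 0 0 0 0 -1;.001 -.033 0 0 0 0 -1;.001 -.033 0 0 0 0 -1;.001 -.033 0 0 0 0 -1;.001 -.033 0 0 0 0 -1;.001 -.033 0 0 0 0 -1;.001 -.033 0 0 0 0 -1;.001 -.033 0 0 0 0 -1;.001 -.033 0 0 0 0 -1;.001 -.033 0 0 0 0 -1;.001 -.033 0 0 0 0 -1;.001 -.033 0 0 0 0 -1;.001 -.033 0 0 0 0 -1;0 -.033 0 0 0 0 -1;0 0 0 0 0 0 -1;0 0 0 0 0 0 -1;0 0 0 0 0 0 -1'
python3 d.py .447 -.306 .18
python3 -c "
from h import *
import json
w,c=snap('wrist','w9.png'); json.dump({k:np.array(v).tolist() for k,v in c.items()},open('w9.json','w'))"
```

```text
wrist (227.46703720092773, 172.0434913635254) (46.48393249511719, 47.49283218383789) [[0.46   0.1599 0.04  ]]
top (202.55190086364746, 227.33049392700195) (18.11753273010254, 18.159332275390625) [[0.4594 0.1565 0.04  ]]
clock: 28.32
eef_pos: [0.4638, -0.311, 0.2246]
tool_rot: [-0.018, 1.0, 0.004, -0.003]
ft_force: [0.7, 0.6, 0.1]
grip_width: 0.0855
t 28.32 pos [ 0.4638 -0.311   0.2246] w 0.0855 f [0.7 0.6 0.1] rotvec [ 0.008 -0.006  0.037] j [-0.59  0.37  0.13  1.33  0.   -0.63]
shift [0.0163 0.0052 0.0447]
```

View pics/w9.png

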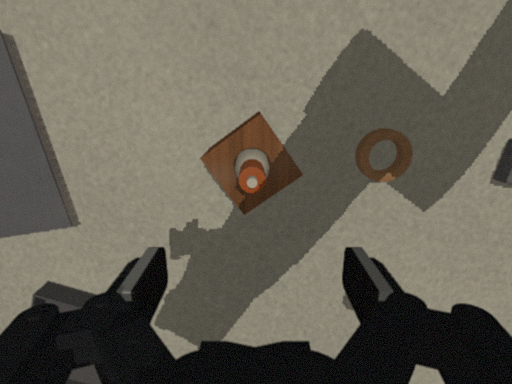

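The bottle cap top is at about (252,178) with the nozzle tip at (252,183). The block-top corners are (201,158), (260,112), (302,174) and (245,213).

```bash
python3 - <<'E'
from h import *
import json; c=json.load(open('w9.json'))
print('nozzle',onz(c,(252,183),.128).round(4),'captop',onz(c,(252,180),.12).round(4))
q=onz(c,[(201,158),(260,112),(302,174),(245,213)],.07); print('block',q.mean(0).round(4),[round(np.linalg.norm(q[i]-q[i-1]),4) for i in range(4)])
E
python3 -m crank '0.016 0.004 .02 .008 -.006 .037 -1;0 0 .01 0 0 0 -1;0 0 0 0 0 0 -1;0 0 0 0 0 0 -1;0 0 0 0 0 0 -1'
python3 d.py .447 -.306 .15
python3 - <<'E'
from h import *
im,c=snap('wrist','w10.png'); H,S,V=cv2.split(cv2.cvtColor(im,cv2.COLOR_RGB2HSV))
n,l,st,ce=cv2.connectedComponentsWithStats(((H>2)&(H<14)&(S>170)&(V>120)).astype(np.uint8))
for i in range(1,n):
    if st[i,4]>60: print(st[i],ce[i],onz(c,ce[i],.115).round(4))
cv2.imwrite('pics/c10.png',cv2.resize(im[90:290,150:350,::-1],None,fx=3,fy=3,interpolation=cv2.INTER_CUBIC))
import json; json.dump({k:np.array(v).tolist() for k,v in c.items()},open('w10.json','w'))
E
```

```text
nozzle [[ 0.4491 -0.3122  0.128 ]] captop [[ 0.4489 -0.3122  0.12  ]]
block [ 0.448  -0.3121  0.07  ] [np.float64(0.0683), np.float64(0.0688), np.float64(0.0698), np.float64(0.0673)]
clock: 28.78
eef_pos: [0.448, -0.2991, 0.1934]
tool_rot: [-0.005, 1.0, 0.002, -0.001]
ft_force: [0.7, -0.4, -0.0]
grip_width: 0.0854
t 28.78 pos [ 0.448  -0.2991  0.1934] w 0.0854 f [ 0.7 -0.4 -0. ] rotvec [ 0.003 -0.002  0.009] j [-0.59  0.35  0.01  1.23  0.   -0.6 ]
shift [ 0.001  -0.007   0.0434]
[220 198  29  28 411] [232.93187348 209.64720195] [[ 0.4485 -0.3139  0.115 ]]
```

View pics/c10.png

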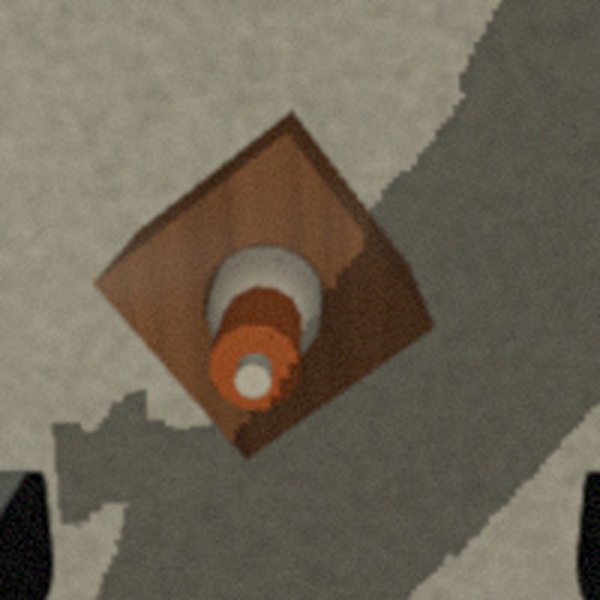

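Cap top is at (235,212) and nozzle at (234,217).

```bash
python3 - <<'E'
from h import *
import json; c=json.load(open('w10.json'))
print(onz(c,(234.3,216.7),.128).round(4),onz(c,(235.3,211.7),.12).round(4))
E
python3 -m crank '-.001 -.007 0 .003 -.002 .009 -1;0 -.007 0 0 0 0 -1;0 0 .012 0 0 0 -1;0 0 .012 0 0 0 -1;0 0 0 0 0 0 -1;0 0 0 0 0 0 -1'
python3 d.py .449 -.313 .106
```

```text
[[ 0.4487 -0.3121  0.128 ]] [[ 0.4482 -0.3119  0.12  ]]
clock: 29.33
eef_pos: [0.4544, -0.3185, 0.1746]
tool_rot: [-0.0, 1.0, -0.004, 0.005]
ft_force: [0.3, -0.2, 0.5]
grip_width: 0.0854
t 29.33 pos [ 0.4544 -0.3185  0.1746] w 0.0854 f [ 0.3 -0.2  0.5] rotvec [-0.008  0.011  0.   ] j [-0.61  0.38  0.    1.18 -0.   -0.61]
shift [0.0062 0.0061 0.0685]
```

```bash
python3 -m crank '.006 .006 0 -.008 .011 0 -1;0 0 .012 0 0 0 -1;0 0 .012 0 0 0 -1;0 0 .012 0 0 0 -1;0 0 .01 0 0 0 -1;0 0 .006 0 0 0 -1;0 0 0 0 0 0 -1;0 0 0 0 0 0 -1'
python3 d.py .4485 -.3122 .104
```

```text
clock: 30.0
eef_pos: [0.4493, -0.3143, 0.1265]
tool_rot: [0.001, 1.0, -0.002, 0.002]
ft_force: [-0.2, -0.1, 1.2]
grip_width: 0.0855
t 30.0 pos [ 0.4493 -0.3143  0.1265] w 0.0855 f [-0.2 -0.1  1.2] rotvec [-0.003  0.004 -0.001] j [-0.61  0.41 -0.08  1.07 -0.   -0.61]
shift [0.0009 0.0022 0.0225]
```

```bash
python3 -m crank '.001 .002 .008 -.003 .004 0 -1;0 0 .008 0 0 0 -1;0 0 .006 0 0 0 -1;0 0 0 0 0 0 -1;0 0 0 0 0 0 -1'
python3 d.py .4485 -.3122 .104
```

```text
clock: 30.42
eef_pos: [0.4492, -0.3126, 0.104]
tool_rot: [0.0, 1.0, -0.001, 0.001]
ft_force: [0.1, -0.6, 0.3]
grip_width: 0.0857
t 30.42 pos [ 0.4492 -0.3126  0.104 ] w 0.0857 f [ 0.1 -0.6  0.3] rotvec [-0.001  0.002 -0.001] j [-0.61  0.43 -0.11  1.02 -0.   -0.61]
shift [ 0.0007  0.0004 -0.    ]
```

```bash
python3 -m crank '0 0 0 0 0 0 1;0 0 0 0 0 0 1;0 0 0 0 0 0 1;0 0 0 0 0 0 1;0 0 0 0 0 0 1;0 0 0 0 0 0 1;0 0 0 0 0 0 1;0 0 0 0 0 0 1;0 0 0 0 0 0 1;0 0 0 0 0 0 1;0 0 0 0 0 0 1;0 0 0 0 0 0 1;0 0 0 0 0 0 1;0 0 0 0 0 0 1'
python3 d.py .4485 -.3122 .104
```

```text
clock: 31.58
eef_pos: [0.4496, -0.3129, 0.1047]
tool_rot: [0.0, 1.0, -0.001, 0.001]
ft_force: [0.5, 0.7, -0.2]
grip_width: 0.0202
t 31.58 pos [ 0.4496 -0.3129  0.1047] w 0.0202 f [ 0.5  0.7 -0.2] rotvec [-0.002  0.003 -0.001] j [-0.61  0.43 -0.11  1.02 -0.   -0.61]
shift [0.0011 0.0007 0.0007]
```

```bash
python3 -m crank '0 0 -.006 0 .002 0 1;0 0 -.008 0 0 0 1;0 0 -.008 0 0 0 1;0 0 0 0 0 0 1;0 0 0 0 0 0 1'
python3 d.py .449 -.3125 .18
```

```text
clock: 32.0
eef_pos: [0.45, -0.3131, 0.1295]
tool_rot: [0.0, 1.0, -0.001, 0.001]
ft_force: [0.7, 0.4, -1.3]
grip_width: 0.0206
t 32.0 pos [ 0.45   -0.3131  0.1295] w 0.0206 f [ 0.7  0.4 -1.3] rotvec [-0.003  0.001 -0.001] j [-0.61  0.41 -0.07  1.08 -0.   -0.61]
shift [ 0.001   0.0005 -0.0505]
```

```bash
python3 -m crank '.001 0 -.008 0 .001 0 1;0 0 -.008 0 0 0 1;0 0 -.008 0 0 0 1;0 0 -.008 0 0 0 1;0 0 0 0 0 0 1;0 0 0 0 0 0 1'
python3 d.py .449 -.3125 .18
python3 -m crank '0 0 -.01 0 0 0 1;0 0 -.01 0 0 0 1;0 0 -.01 0 0 0 1;0 0 -.01 0 0 0 1;0 0 0 0 0 0 1;0 0 0 0 0 0 1'
python3 d.py .46 .159 .20
```

```text
clock: 32.5
eef_pos: [0.4493, -0.3133, 0.1662]
tool_rot: [0.0, 1.0, -0.002, 0.001]
ft_force: [-0.3, 1.0, -0.7]
grip_width: 0.0206
t 32.5 pos [ 0.4493 -0.3133  0.1662] w 0.0206 f [-0.3  1.  -0.7] rotvec [-0.004  0.002 -0.001] j [-0.61  0.38 -0.02  1.17 -0.   -0.61]
shift [ 0.0003  0.0008 -0.0138]
clock: 33.0
eef_pos: [0.4484, -0.3127, 0.2101]
tool_rot: [0.0, 1.0, -0.001, 0.0]
ft_force: [0.1, -0.4, -0.8]
grip_width: 0.0203
t 33.0 pos [ 0.4484 -0.3127  0.2101] w 0.0203 f [ 0.1 -0.4 -0.8] rotvec [-0.003  0.    -0.001] j [-0.61  0.35  0.05  1.27 -0.   -0.61]
shift [-0.0112  0.4717  0.0088]
```

```bash
python3 -m crank '0 .02 0 0 0 0 1;-.001 .03 0 0 0 0 1;-.001 .03 0 0 0 0 1;-.001 .03 0 0 0 0 1;-.001 .03 0 0 0 0 1;-.001 .03 0 0 0 0 1;-.001 .03 0 0 0 0 1;-.001 .03 0 0 0 0 1;-.001 .03 0 0 0 0 1;-.001 .03 0 0 0 0 1;-.001 .03 0 0 0 0 1;-.001 .03 0 0 0 0 1;-.001 .03 0 0 0 0 1;0 .02 0 0 0 0 1;0 0 0 0 0 0 1;0 0 0 0 0 0 1;0 0 0 0 0 0 1'
python3 d.py .46 .159 .20
python3 -c "
from h import *
import json
w,c=snap('wrist','w11.png'); json.dump({k:np.array(v).tolist() for k,v in c.items()},open('w11.json','w'))"
```

```text
clock: 34.42
eef_pos: [0.458, 0.1037, 0.2019]
tool_rot: [0.003, 1.0, -0.002, -0.004]
ft_force: [0.3, 0.8, -1.1]
grip_width: 0.0205
t 34.42 pos [0.458  0.1037 0.2019] w 0.0205 f [ 0.3  0.8 -1.1] rotvec [-0.004 -0.008 -0.005] j [ 0.22  0.21 -0.15  1.21 -0.    0.23]
shift [-0.0017  0.0553  0.0017]
```

View pics/w11.png

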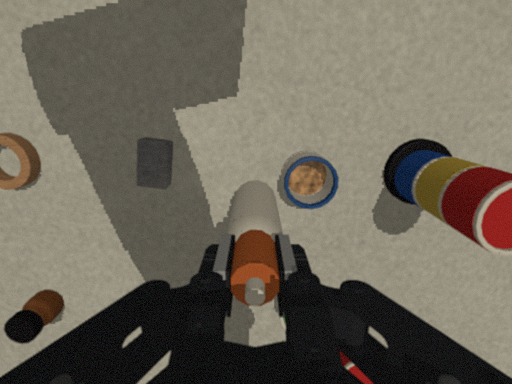

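The bottle is held upright and the cup rim is at (310,182).

```bash
python3 -c "
from h import *
import json; c=json.load(open('w11.json')); print(onz(c,(310.5,182),.04).round(4))"
python3 -m crank '-.001 .02 0 -.004 -.008 -.005 1;0 .02 0 0 0 0 1;0 .013 0 0 0 0 1;0 0 0 0 0 0 1;0 0 .012 0 0 0 1;0 0 .012 0 0 0 1;0 0 .01 0 0 0 1;0 0 0 0 0 0 1;0 0 0 0 0 0 1'
python3 d.py .46 .159 .15
```

```text
[[0.46   0.1585 0.04  ]]
clock: 35.22
eef_pos: [0.4608, 0.1458, 0.1669]
tool_rot: [0.01, 1.0, -0.002, 0.0]
ft_force: [0.1, -0.6, -1.5]
grip_width: 0.0206
t 35.22 pos [0.4608 0.1458 0.1669] w 0.0206 f [ 0.1 -0.6 -1.5] rotvec [-0.004  0.    -0.019] j [ 0.31  0.26 -0.19  1.12 -0.    0.33]
shift [0.0011 0.0132 0.0168]
```

```bash
python3 -m crank '.001 .013 0 -.004 0 -.019 1;0 0 0 0 0 0 1;0 0 .008 0 0 0 1;0 0 .006 0 0 0 1;0 0 0 0 0 0 1;0 0 0 0 0 0 1'
python3 d.py .46 .159 .102
```

```text
clock: 35.72
eef_pos: [0.4615, 0.1577, 0.1537]
tool_rot: [0.001, 1.0, 0.0, 0.002]
ft_force: [-0.1, -0.8, -1.1]
grip_width: 0.0204
t 35.72 pos [0.4615 0.1577 0.1537] w 0.0204 f [-0.1 -0.8 -1.1] rotvec [ 0.     0.003 -0.003] j [ 0.33  0.28 -0.2   1.09 -0.    0.33]
shift [0.0017 0.0013 0.0517]
```

```bash
python3 -m crank '.001 .001 .008 0 .003 -.003 1;0 0 .008 0 0 0 1;0 0 .008 0 0 0 1;0 0 .008 0 0 0 1;0 0 .005 0 0 0 1;0 0 0 0 0 0 1;0 0 0 0 0 0 1'
python3 d.py .46 .159 .102
```

```text
clock: 36.3
eef_pos: [0.4595, 0.1585, 0.1116]
tool_rot: [-0.0, 1.0, -0.0, -0.001]
ft_force: [0.1, -1.2, -0.3]
grip_width: 0.0204
t 36.3 pos [0.4595 0.1585 0.1116] w 0.0204 f [ 0.1 -1.2 -0.3] rotvec [-0.001 -0.002  0.001] j [ 0.33  0.32 -0.26  0.99  0.    0.33]
shift [-0.0005  0.0005  0.0096]
```

```bash
python3 -m crank '0 0 .003 0 -.002 0 1;0 0 .003 0 0 0 1;0 0 .002 0 0 0 1;0 0 0 0 0 0 1;0 0 0 0 0 0 1'
python3 d.py .46 .159 .1017
python3 -m crank '0 0 .001 0 0 0 1;0 0 .002 0 0 0 1'
python3 d.py .46 .159 .1017
```

```text
clock: 36.72
eef_pos: [0.4601, 0.1586, 0.1033]
tool_rot: [-0.0, 1.0, -0.0, 0.001]
ft_force: [0.5, -0.2, -1.1]
grip_width: 0.0206
t 36.72 pos [0.4601 0.1586 0.1033] w 0.0206 f [ 0.5 -0.2 -1.1] rotvec [-0.     0.001  0.001] j [ 0.33  0.33 -0.28  0.96 -0.    0.33]
shift [0.0001 0.0004 0.0016]
clock: 36.88
eef_pos: [0.4611, 0.1589, 0.1016]
tool_rot: [-0.0, 1.0, 0.0, 0.002]
ft_force: [-4.2, -2.5, 20.1]
grip_width: 0.0205
t 36.88 pos [0.4611 0.1589 0.1016] w 0.0205 f [-4.2 -2.5 20.1] rotvec [0.    0.004 0.001] j [ 0.33  0.33 -0.28  0.96 -0.    0.33]
shift [ 0.0011  0.0001 -0.0001]
```

The bottle is on the cup floor at the predicted height. Release, go straight up, and check.

```bash
python3 -m crank '0 0 -.001 0 .003 0 1;0 0 0 0 0 0 1;0 0 0 0 0 0 .7;0 0 0 0 0 0 .5;0 0 0 0 0 0 .2;0 0 0 0 0 0 -.2;0 0 0 0 0 0 -.6;0 0 0 0 0 0 -1;0 0 0 0 0 0 -1;0 0 0 0 0 0 -1;0 0 -.015 0 0 0 -1;0 0 -.02 0 0 0 -1;0 0 -.03 0 0 0 -1;0 0 -.03 0 0 0 -1;0 0 -.03 0 0 0 -1;0 0 -.02 0 0 0 -1;0 -.03 0 0 0 0 -1;0 -.03 0 0 0 0 -1;0 -.03 0 0 0 0 -1;0 0 0 0 0 0 -1'
python3 d.py
python3 - <<'E'
from h import *
im,c=snap('side','s12.png'); t,c=snap('top','t12.png')
a=cv2.resize(im[90:240,120:320,::-1],None,fx=2,fy=2,interpolation=cv2.INTER_CUBIC)
w,c=snap('wrist','w12.png'); cv2.imwrite('pics/v12.png',np.hstack([a,cv2.resize(w[:,:,::-1],(400,300))]))
H,S,V=cv2.split(cv2.cvtColor(t,cv2.COLOR_RGB2HSV)); n,_,st,ce=cv2.connectedComponentsWithStats(((H>45)&(H<80)&(S>120)).astype(np.uint8))
print('green',[x.round(1) for x,s in zip(ce[1:],st[1:]) if s[4]>60],'was 203.6 173.1')
E
```

```text
clock: 38.55
eef_pos: [0.4612, 0.0675, 0.2552]
tool_rot: [-0.004, 1.0, -0.0, 0.001]
ft_force: [0.1, 0.3, -0.3]
grip_width: 0.0855
t 38.55 pos [0.4612 0.0675 0.2552] w 0.0855 f [ 0.1  0.3 -0.3] rotvec [-0.001  0.002  0.008] j [ 0.15  0.17 -0.07  1.33 -0.    0.14]
green [array([203.6, 173.1])] was 203.6 173.1
```

View pics/v12.png

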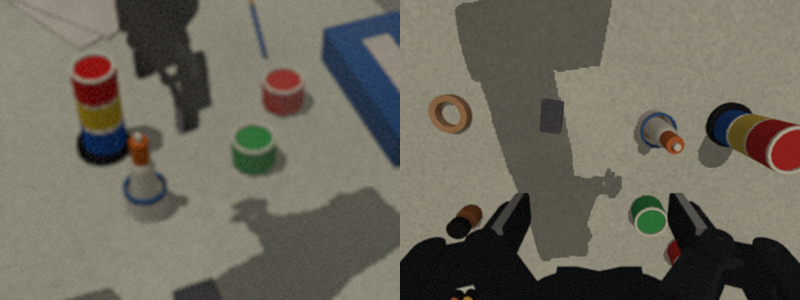

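The tower stands straight at (98,110), the bottle is upright in the cup at (143,170), green hasn't moved and the gripper is clear of everything. Handing in.

```bash
python3 -c "
from h import *
print(order.job_done())"
```

```text
the job is handed in; nothing more can be done
None
```

The job is done and handed in at about 39 s on the robot's clock. The blue, yellow and red jars are stacked in that order on the black base. The glue bottle was then drawn straight up out of its block and stood upright in the white cup.

**Seating:** each jar stopped at or within 1 mm of its predicted seated height. A light press of about 10–20 N confirmed contact before I let go. The bottle met the cup floor at its predicted height, also with about 20 N.

**Last look:** the final pictures show the tower straight, the bottle upright and the gripper clear. The green jar is at exactly the same top-camera pixel as at the start, and the red look-alike was left alone.

**Disagreements:** the top and wrist cameras differed by 1–3 mm in y, with the wrist camera agreeing better with the grips. I corrected for it, and it stayed within the play of the recesses. Nothing failed in any check.

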